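# Lift a spacer to gauging height with a click lever, and hold it

## Robot

A 6-joint arm with a two-finger parallel gripper is mounted at the origin on a cart in front of the work surface, level with it; the furniture and walls round the work are solid. World frame = base frame: x ahead of the robot, y to its left, z up, the work surface at z = 0. Lengths are in m, angles in degrees, forces in N, time in s.
With the tool pointing down it reaches from about 0.375 to 0.9 m from the base axis. Payload 3.1 kg.
Tool frame: the origin (TCP) lies on the centre line of the jaws, within the pads' length; the fingertips stand 17 mm ahead of it and the grasp point (between the pads) lies 2 mm behind it; z points along the fingers, y is the line along which they close (so a half turn about z gives the same grasp; the last joint's range is limited). The gripper opens to 87 mm and grips with 3 to 60 N. Pads are 19 mm wide; open, the fingers measure 117 mm over their backs; the gripper's body (75 mm by 190 mm) begins 51 mm behind the grasp point.
Start: joints at [-80.357, 30.224, 82.088, -0, 67.689, -10.227], TCP at [0.212, -0.588, 0.24] pointing down, gripper open.
Joint ranges: [-176.69, 176.69], [-43.24, 126.21], [12.49, 139.97], [-82, 262], [0, 151.66], [-163.58, 163.58]. Speed limits (degrees/s): [159.86, 159.86, 180, 180, 180, 180].

## Interface

Orientations are given as a 3x3 rotation matrix whose columns are the frame's x, y, z axes.
In Python, from rig import bot, imaging, finder gives the robot as it stands. The module is installed in compiled form; this text tells all that it offers.
- The arm moves only by the tool play_rows, never from a script. Its argument "motion" is a list that holds one entry, the list of rows, each a list of 6 numbers: the shift along the tool's x, y, z in a scale on which 1.0 is 0.3 m, then the turn, a rotation vector about the tool's x, y, z in shares of 180 degrees (1.0 is 180 degrees). In form: [[[dx, dy, dz, wx, wy, wz], ...]]. A call has 1 to 8 rows; each row is the pose to reach, as a shift and turn from the pose commanded when the call began, along the tool's axes at that moment; what a row does not reach only later rows make up. A row lasts 1/12 s, in which the tool goes at most 41.7 mm and 7.16 degrees, less where a joint would pass 70% of its speed; a pose out of reach is approached as far as the arm can. No shift or turn number may pass 1 either way. A call with a gripper value outside its range is refused whole. "fingers" is the finger opening in m, from 0 to 0.087, set as the call begins (left out, the last holds). The fingers move at their own pace and stop on an object; the grip force is fixed at half the most. Time passes only in rows, so rows that repeat a pose let the fingers close. It gives the time, the measured TCP pose, the force, the opening and the grip force at its end, in the units of the state.
- bot.read_state(): the state, without advancing time (a new reading comes with each control period).
- imaging.capture(name): name is "scene" or "top" or "wrist"; returns a dict with "frame" (400x640x3 uint8, red, green, blue), "camera_matrix" (3x3 intrinsics, pixels), "k1" (the pictures are not rectified: a ray, as slopes to the right and down, at radius r is drawn at 1 + k1 r^2 times it, then the intrinsics apply), "R" (3x3) and "t" (3): a world point X has camera coordinates R X + t. Camera axes: x right, y down, z forward; pixel columns grow to the right and rows downward; lengths in m; the calibration is good to about 2 mm. A picture is of the moment at which its call begins. There is no depth.
- bot.hand_in(): hands the job in; it is judged then, once.
Trained networks look in the newest picture that a camera, given by its name, has taken for a name from the list of things; names that differ only in an ending like _2 or _b are one class to them, and where a whole thing is asked for, a point or a joint stands for the part that bears it (a point fixed in the world has none). Each returns a list of dicts, best first, with "confidence" (0 to 1); they miss things now and then, are a little off and sometimes report something else, mostly with a low value. They report only what shows in the picture. A call takes as long as a camera call. They do not tell look-alikes from the thing itself.
- finder.recognise(camera, name): "at" ([x, y, z] in m, in world coordinates, good to about 4 mm: the middle of the surface that is visible of it).
- finder.outline_of(camera, name): "pixels" (400x640 bool, what is visible of it).
The state is a dict: "time_s": time; "joint_positions": joint angles; "qvel": joint speeds; "tau": joint torques, N m; "position": TCP position; "tcp_rot": TCP orientation; "force": force on the tool from outside, world axes, zero at the start; "moment": the same for the moment, N m; "opening": opening from 0.0 (shut) to 1.0 (fully open); "grasp_force": force on a finger pad.
Only numpy, scipy, OpenCV 4.12 (cv2) and the standard library are available. Lean on these libraries where they do the work, as an engineer would, in place of code of your own. Each camera call takes 0.05 s, during which the arm holds its last target. There are 200 camera calls.

## Task

Slide the brass spacer sleeve over the upright arbor of the blue lifting stand, all the way down onto its collar, and let go of it. Then take hold of the stand's red-handled lever and turn it counter-clockwise (seen from above) through exactly three clicks, never four, so that the collar lifts the spacer to gauging height. The lever springs back when it is let go, so the program finishes while the gripper still holds it at the third click; leave the other parts on the bench where they are.

Things in the scene. Friction and masses are not known exactly. Their poses are not given: they have to be found in the camera images.
- spacer: Loose brass spacer sleeve, a plain ring 40 mm outside diameter, 22 mm bore, 36 mm tall, about 0.12 kg, standing on end on the bench. Origin: centre of its lower end; z along its axis, up.
- stand: Lifting stand fixed to the bench: blue base plate 170 x 170 x 16 mm with an upright steel arbor, 19 mm diameter (3 mm less than the spacer's bore), in its middle. A dark pawl housing, top at 36 mm, stands 68 mm to its +y side. White marks on the base show rest and clicks, the third click's is yellow. Origin: on the arbor's axis at bench level; z up; x, y along the base's edges (yaw varies).
- arbor_top (a point): Centre of the arbor's top end, on its axis, 105 mm above the bench; the last 11 mm are coned down to 9 mm diameter.
- lever_angle (a joint): Lever angle about the arbor's axis, rad: 0 at rest on its stop, growing counter-clockwise from above. The pawl passes the crest of tooth n at (n - 0.5) x 0.262 (the click) and drops into notch n at n x 0.262 (15 degrees each): third notch 0.785, fourth click would be at 0.916, end stop 1.41. A return spring always pulls to 0. Each click lifts the collar 4 mm.
- lever: Toothed hub, flat arm and upright red handle in one piece. Origin: on the arbor's axis at bench level. With the lever at rest its axes are those of the stand, and the arm points 110 degrees clockwise (from above) from the x axis. Push felt at the handle: it rises to about 8 to 15 N on leaving a notch, sinks by 4 to 9 N until it drops into the next one (the click), then rises again.
- handle_grip (a point): On the axis of the upright red handle (20 mm diameter, from 35 to 99 mm above the bench, 120 mm from the arbor's axis), 77 mm above the bench: a good height for the middle of the finger pads. The lever arm below it is 16 mm wide, top at 35 mm.
- collar_top (a point): On the arbor's axis, at the top of the aluminium collar (43 mm diameter) on which the spacer sits; 42 mm above the bench at rest. Under the collar lies the toothed hub, 98 mm diameter, top at 34 mm, that carries the lever arm.
- seal_plate: Bystander: grey steel seal plate with a ring of holes, 66 mm diameter, 10 mm high, lying flat. Origin: centre of underside.
- cap: Bystander: yellow blanking cap, 62 mm diameter, 17 mm high. Origin: centre of underside.
- comp_wheel: Bystander: bright bladed compressor wheel, 69 mm diameter, 28 mm high. Origin: centre of underside.
There are look-alikes about, which are no part of the job. There is more than one size of the spacer; the one meant has the size given above.

How it is judged:
By the outcome, as a careful person would: the job done as asked, in the order asked, and still so for the second after the job is handed in, while the arm keeps its last pose, push and grip.
It also fails if it takes over 72 s, if anything falls off the work surface, if the arm or the gripper's body presses on something with over 40 N, if the wrist force passes 120 N, or if a joint passes its speed limit or range.

## Working session

There is one attempt and no reset: what is moved stays moved. The work goes in short steps, Python scripts to look and compute and a tool call to move; the robot and the scene stay as the last step left them, time stands still between calls to the robot, and variables do not carry over. Pictures are saved under pics/ and viewed, at most 10 in all, crops included, and the job is handed in when it is done.

Besides the shell and the picture viewer there is one more tool, called after "Call:" in YAML: its name, and indented under it one key for each argument. play_rows: Moves the arm, as the interface text tells. Its arguments: {"type":"object","properties":{"motion":{"type":"array"},"fingers":{"type":"number"}},"required":["motion"]}

```bash
mkdir -p pics
cat > h.py <<'E'
import numpy as np, cv2
from rig import bot, imaging, finder
def cap(n):
    return imaging.capture(n)
def save(c,f,crop=None,scale=1):
    im=c["frame"][:,:,::-1]
    if crop: x0,y0,x1,y1=crop; im=im[y0:y1,x0:x1]
    if scale!=1: im=cv2.resize(im,None,fx=scale,fy=scale,interpolation=cv2.INTER_CUBIC)
    cv2.imwrite("pics/"+f,im)
def proj(c,X):
    p=np.asarray(c["R"])@np.asarray(X,float)+np.asarray(c["t"]); s=p[:2]/p[2]
    s=s*(1+c["k1"]*(s@s)); K=np.asarray(c["camera_matrix"]); return (K@np.r_[s,1])[:2]
def back(c,uv,z):
    K=np.asarray(c["camera_matrix"]); d=(np.linalg.inv(K)@np.r_[uv,1.])[:2]; s=d.copy()
    for _ in range(20): s=d/(1+c["k1"]*(s@s))
    R=np.asarray(c["R"]); o=-R.T@np.asarray(c["t"]); r=R.T@np.r_[s,1]
    return o+r*(z-o[2])/r[2]
E
python3 - <<'E'
from h import *
for n in ("top","scene"):
    c=cap(n); save(c,n+"0.png")
    for k in ["spacer","stand","arbor_top","lever","handle_grip","collar_top","seal_plate","cap","comp_wheel"]:
        for d in finder.recognise(n,k)[:4]:
            print(n,k,round(d["confidence"],2),np.round(d["at"],4),np.round(proj(c,d["at"])))
    print(-np.array(c["R"]).T@np.array(c["t"]))
s=bot.read_state();print(s["time_s"],s["position"],np.round(s["tcp_rot"],3),s["opening"])
E
```

```text
top spacer 0.79 [0.3562 0.1253 0.0483] [288. 235.]
top stand 0.59 [ 0.5224 -0.1563  0.0179] [386. 177.]
top arbor_top 0.88 [ 0.5263 -0.1561  0.0176] [386. 176.]
top lever 0.62 [ 0.5092 -0.1722  0.0324] [393. 181.]
top handle_grip 0.78 [ 0.5109 -0.1739  0.0356] [393. 180.]
top collar_top 0.45 [ 0.5299 -0.1483  0.0439] [385. 173.]
top seal_plate 0.6 [0.5794 0.1775 0.0086] [271. 159.]
top cap 0.58 [0.4498 0.2855 0.0108] [233. 203.]
top comp_wheel 0.66 [0.5649 0.3211 0.0071] [221. 164.]
[0.29114296 0.04490263 1.42589342]
scene spacer 0.64 [0.3451 0.1359 0.0357] [323. 256.]
scene spacer 0.53 [0.4358 0.1315 0.0241] [295. 242.]
scene spacer 0.5 [0.5075 0.0878 0.0243] [288. 223.]
scene stand 0.8 [ 0.5089 -0.1345  0.0155] [348. 195.]
scene arbor_top 0.79 [ 0.5058 -0.1331  0.0184] [349. 195.]
scene lever 0.92 [ 0.5063 -0.1461  0.0358] [352. 188.]
scene handle_grip 0.88 [ 0.5052 -0.1503  0.0341] [353. 188.]
scene collar_top 0.59 [0.4431 0.2938 0.0067] [235. 280.]
scene collar_top 0.58 [ 0.528  -0.1435  0.041 ] [346. 184.]
scene seal_plate 0.89 [0.5705 0.179  0.0029] [243. 236.]
scene cap 0.9 [0.4394 0.2894 0.0061] [238. 280.]
scene comp_wheel 0.76 [0.5592 0.3359 0.0116] [188. 263.]
[-0.16660796  0.66024975  0.57018975]
1.0 [ 0.21247402 -0.58776685  0.23957258] [[ 0.94  0.34  0.  ]
 [ 0.34 -0.94 -0.  ]
 [ 0.    0.   -1.  ]] 1.0014559122272615
```

View pics/top0.png

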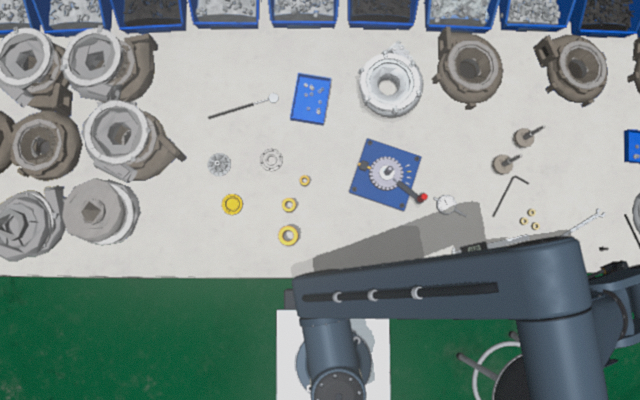

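View pics/scene0.png

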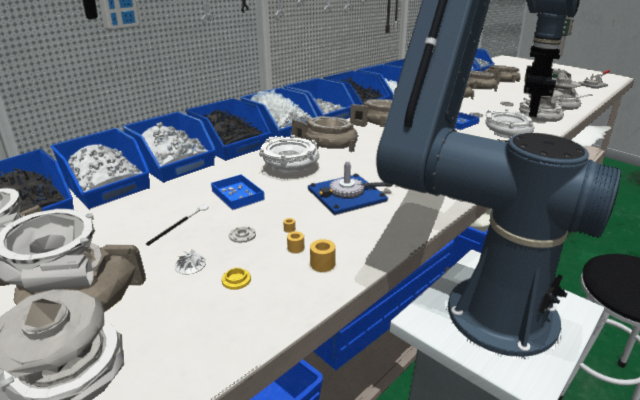

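The top view shows three brass rings at (288,235), (289,205) and (304,181), large, medium and small. The stand is at (386,173) with its red handle at (422,197). Next I'll measure the ring sizes and the stand yaw.

Run:
```python
from h import *
c=cap("top"); f=c["frame"]
hsv=cv2.cvtColor(f,cv2.COLOR_RGB2HSV)
m=cv2.inRange(hsv,(12,110,80),(30,255,255))
n,l,st,ce=cv2.connectedComponentsWithStats(m)
print(c["camera_matrix"],c["k1"])
for i in range(1,n):
    if st[i,4]>25:
        x,y,w,h,a=st[i]; 
        ps=[back(c,(x-.5,y+h/2),.036),back(c,(x+w-.5,y+h/2),.036)]
        print(st[i],ce[i],"w mm",1e3*np.linalg.norm(ps[0]-ps[1]),back(c,ce[i],.036))
b=cv2.inRange(hsv,(100,120,60),(125,255,255)); b[:130]=0;b[220:]=0;b[:,:340]=0;b[:,440:]=0
pts=cv2.findNonZero(b); r=cv2.minAreaRect(pts); print(r)
for p in cv2.boxPoints(r): print(p,back(c,p,.016))
print("ctr",np.mean([back(c,p,.016) for p in cv2.boxPoints(r)],axis=0))
rd=cv2.inRange(hsv,(0,150,80),(8,255,255))|cv2.inRange(hsv,(172,150,80),(180,255,255)); rd[:130]=0;rd[220:]=0
p=cv2.findNonZero(rd).reshape(-1,2); print(p.mean(0),len(p),back(c,p.mean(0),.08))
a=cv2.resize(f[130:260,260:440],None,fx=4.4,fy=4.4,interpolation=cv2.INTER_CUBIC)
cv2.imwrite("pics/crop1.png",a[:,:,::-1])
```

```text
[[496.98695993   0.         320.18079125]
 [  0.         496.98695993 196.30970565]
 [  0.           0.           1.        ]] -0.10494147232377173
[300 176   9   9  43] [304.02325581 180.        ] w mm 25.46942319934491 [0.51203572 0.07963724 0.036     ]
[222 194  20  21 324] [231.67901235 203.80246914] w mm 56.69639518608216 [0.44562024 0.28394738 0.036     ]
[282 198  14  14  86] [288.52325581 204.36046512] w mm 39.39320969303882 [0.44298989 0.12349043 0.036     ]
[279 226  19  19 186] [287.90322581 235.11827957] w mm 53.090233188924856 [0.35658161 0.12525624 0.036     ]
((385.10003662109375, 174.1999969482422), (56.60476303100586, 55.97230911254883), 18.43494987487793)
[349.40002 191.8    ] [ 0.48015496 -0.04968878  0.016     ]
[367.10004 138.7    ] [ 0.63573017 -0.10372439  0.016     ]
[420.80005 156.59999] [ 0.58203514 -0.25925964  0.016     ]
[403.10004 209.7    ] [ 0.42747381 -0.20284948  0.016     ]
ctr [ 0.53134852 -0.15388057  0.016     ]
[423.58333333 196.33333333] 24 [ 0.45768668 -0.24931644  0.08      ]
```

View pics/crop1.png

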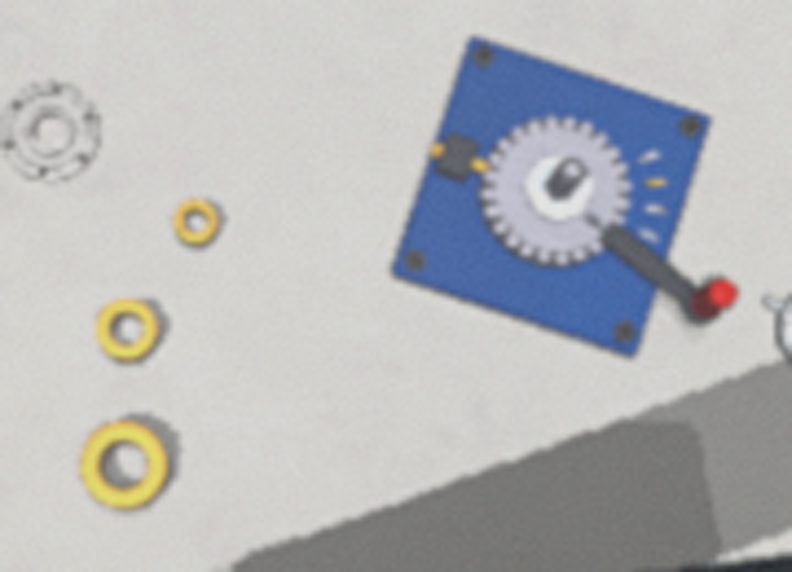

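The medium ring (39 mm wide, at (0.443, 0.1235)) is the spacer; the others measure about 25 and 53 mm. The crop shows the housing on the stand's world +y side, so the stand yaw is about -19° and the arm points about -129°, which agrees with the red handle's position. Moving.

The rows are not in the units I measure in: shifts go in shares of 0.3 m and turns go in shares of 180 degrees. I convert before sending: 0.27 m is 0.9, 0.24 m is 0.8.

Call:
play_rows:
  motion:
    - [[0.1333,-0.0833,0,0,0,0],[0.2667,-0.1667,0,0,0,0],[0.4,-0.25,0,0,0,0],[0.5,-0.31,0,0,0,0],[0.6,-0.37,0,0,0,0],[0.7,-0.4333,0,0,0,0],[0.8,-0.4967,0,0,0,0],[0.9,-0.5567,0,0,0,0]]
  fingers: 0.087

```text
time_s: 1.72
position: [0.4105, -0.3371, 0.2398]
tcp_rot: [[0.94, 0.34, 0.0], [0.34, -0.94, -0.0], [0.0, 0.0, -1.0]]
force: [0.2, 0.6, -0.2]
opening: 1.0
grasp_force: 0.0
```

```bash
cat > d.py <<'E'
import sys; from h import *
def delta(t,jaw=None):
    s=bot.read_state(); R=np.array(s["tcp_rot"]); p=np.array(s["position"])
    d=R.T@(np.array(t)-p); a=np.degrees(np.arctan2(R[1,1],R[0,1]))
    w=0 if jaw is None else -((jaw-a+90)%180-90)
    print("t",round(s["time_s"],2),"pos",np.round(p,4),"jaw",round(a,2),"tilt",np.round(R[:2,2],4),"delta",np.round(d,4),"wz",round(w,2),"F",np.round(s["force"],1),"op",round(s["opening"]*.087,4),"q",np.round(s["joint_positions"],0))
if __name__=="__main__":
    a=[float(v) for v in sys.argv[1:]]; delta(a[:3],a[3] if len(a)>3 else None)
E
python3 d.py .443 .1235 .2 -75
```

```text
t 1.72 pos [ 0.4105 -0.3371  0.2398] jaw -70.11 tilt [ 0.0002 -0.0001] delta [ 0.1872 -0.4221  0.0397] wz 4.89 F [ 0.2  0.6 -0.2] op 0.087 q [-51.  23.  96.   0.  61.  19.]
```

To row units: -0.288 m is -0.96, -0.252 m is -0.84.

Call:
play_rows:
  motion:
    - [[0.0533,-0.12,0,0,0,0],[0.1067,-0.24,0,0,0,0],[0.16,-0.36,0,0,0,0],[0.2133,-0.48,0,0,0,0],[0.2667,-0.6,0,0,0,0],[0.32,-0.72,0,0,0,0],[0.3733,-0.84,0,0,0,0],[0.4267,-0.96,0,0,0,0]]

```text
time_s: 2.38
position: [0.432, -0.0228, 0.2399]
tcp_rot: [[0.941, 0.339, 0.001], [0.339, -0.941, -0.0], [0.001, 0.0, -1.0]]
force: [0.7, 0.3, 0.3]
opening: 1.001
grasp_force: 0.0
```

To row units: -0.134 m is -0.4467, -0.126 m is -0.42.

Call:
play_rows:
  motion:
    - [[0.0533,-0.12,0,0,0,0],[0.1067,-0.24,0.0167,0,0,0],[0.16,-0.36,0.05,0,0,0],[0.1867,-0.42,0.0667,0,0,0],[0.1967,-0.4467,0.1,0,0,0],[0.1967,-0.4467,0.1333,0,0,0],[0.1967,-0.4467,0.1333,0,0,0],[0.1967,-0.4467,0.1333,0,0,0]]

```text
time_s: 3.05
position: [0.4418, 0.1216, 0.1994]
tcp_rot: [[0.94, 0.34, -0.001], [0.34, -0.94, -0.0], [-0.001, -0.0, -1.0]]
force: [-0.4, 0.2, 0.5]
opening: 0.999
grasp_force: 0.0
```

```bash
python3 d.py .443 .1235 .1
python3 - <<'E'
from h import *
c=cap("wrist"); save(c,"w1.png")
for d in finder.recognise("wrist","spacer"): print(d, proj(c,d["at"]))
for d in finder.outline_of("wrist","spacer"):
    v,u=np.nonzero(d["pixels"]); print(d["confidence"],len(u),u.mean(),v.mean(),u.min(),u.max(),v.min(),v.max())
print("cam",-np.array(c["R"]).T@np.array(c["t"]),np.round(c["R"],3))
for z in(0,.036): print(proj(c,[.443,.1235,z]))
E
```

```text
t 3.05 pos [0.4418 0.1216 0.1994] jaw -70.1 tilt [-0.0011 -0.0001] delta [ 0.0019 -0.0013  0.0994] wz 0 F [-0.4  0.2  0.5] op 0.0869 q [  1.  21. 108.  -0.  51.  71.]
{'at': [0.3738, 0.1278, 0.0418], 'confidence': 0.85} [292.60473861 250.77358104]
{'at': [0.5159, 0.0817, 0.0253], 'confidence': 0.8} [385.20828677 132.40622553]
{'at': [0.4428, 0.1275, 0.0336], 'confidence': 0.64} [315.54101737 187.55328682]
0.97 1161 321.7166236003445 184.68561584840654 303 341 163 205
0.71 2223 293.1250562303194 254.99820062977957 265 318 228 278
0.59 716 386.2960893854749 132.25418994413408 370 402 117 148
0.33 5231 599.2976486331486 200.6048556681323 555 639 149 265
cam [0.51431954 0.14740315 0.34465929] [[ 0.34  -0.94  -0.001]
 [-0.902 -0.326  0.284]
 [-0.267 -0.096 -0.959]]
[319.5556608 181.4940579]
[319.376582   189.27149113]
```

View pics/w1.png

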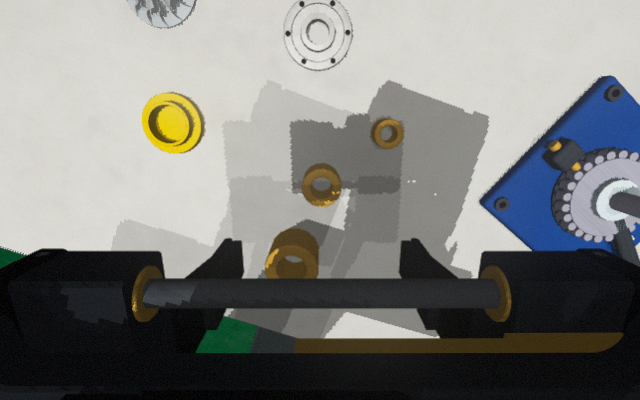

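The wrist picture shows the spacer at (321,185), between the fingers and clear of the small ring (387,132) and the large one (292,252). I'll grip it twice, 90° apart, so that it is centred on both axes.

To row units: 0.177 m is 0.59, 0.175 m is 0.5833.

Call:
play_rows:
  motion:
    - [[0.0067,0,0.1,0,0,0],[0.0067,0,0.2,0,0,0],[0.0067,0,0.3,0,0,0],[0.0067,0,0.4,0,0,0],[0.0067,0,0.4833,0,0,0],[0.0067,0,0.55,0,0,0],[0.0067,0,0.5833,0,0,0],[0.0067,0,0.59,0,0,0]]

```text
time_s: 3.87
position: [0.4437, 0.1217, 0.0214]
tcp_rot: [[0.941, 0.339, -0.002], [0.339, -0.941, -0.0], [-0.002, -0.001, -1.0]]
force: [-0.4, 0.7, 0.8]
opening: 0.999
grasp_force: 0.0
```

Call:
play_rows:
  motion:
    - [[0,0,0,0,0,0],[0,0,0,0,0,0],[0,0,0,0,0,0],[0,0,0,0,0,0],[0,0,0,0,0,0],[0,0,0,0,0,0],[0,0,0,0,0,0],[0,0,0,0,0,0]]
  fingers: 0.03

```text
time_s: 4.53
position: [0.444, 0.1222, 0.0228]
tcp_rot: [[0.94, 0.34, 0.0], [0.34, -0.94, 0.0], [0.0, 0.0, -1.0]]
force: [0.1, 0.2, 0.2]
opening: 0.479
grasp_force: 0.0
```

Call:
play_rows:
  motion:
    - [[0,0,0,0,0,0],[0,0,0,0,0,0],[0,0,0,0,0,0],[0,0,0,0,0,0]]

```text
time_s: 4.87
position: [0.444, 0.1222, 0.0227]
tcp_rot: [[0.94, 0.34, 0.0], [0.34, -0.94, 0.0], [0.0, 0.0, -1.0]]
force: [-0.6, 0.3, 4.1]
opening: 0.443
grasp_force: 30.0
```

To row units: -32 degrees is -0.1778.

Call:
play_rows:
  motion:
    - [[0,0,0,0,0,0],[0,0,0,0,0,0],[0,0,0,0,0,0],[0,0,0,0,0,-0.0222],[0,0,0,0,0,-0.0611],[0,0,0,0,0,-0.1],[0,0,0,0,0,-0.1389],[0,0,0,0,0,-0.1778]]
  fingers: 0.055

```text
time_s: 5.53
position: [0.4438, 0.1222, 0.0224]
tcp_rot: [[0.613, 0.79, -0.0], [0.79, -0.613, -0.0], [-0.0, -0.0, -1.0]]
force: [-0.0, 0.1, 0.3]
opening: 0.629
grasp_force: 0.0
```

To row units: -54 degrees is -0.3.

Call:
play_rows:
  motion:
    - [[0,0,0,0,0,-0.0389],[0,0,0,0,0,-0.0778],[0,0,0,0,0,-0.1167],[0,0,0,0,0,-0.1556],[0,0,0,0,0,-0.1944],[0,0,0,0,0,-0.2333],[0,0,0,0,0,-0.2722],[0,0,0,0,0,-0.3]]

```text
time_s: 6.2
position: [0.4438, 0.1222, 0.0224]
tcp_rot: [[-0.279, 0.96, -0.0], [0.96, 0.279, -0.0], [0.0, -0.0, -1.0]]
force: [0.1, -0.1, 0.6]
opening: 0.632
grasp_force: 0.0
```

To row units: -4 degrees is -0.0222.

Call:
play_rows:
  motion:
    - [[0,0,0,0,0,-0.0222],[0,0,0,0,0,-0.0222],[0,0,0,0,0,-0.0222],[0,0,0,0,0,-0.0222],[0,0,0,0,0,-0.0222],[0,0,0,0,0,-0.0222],[0,0,0,0,0,-0.0222],[0,0,0,0,0,-0.0222]]
  fingers: 0.03

```text
time_s: 6.87
position: [0.4438, 0.1222, 0.0225]
tcp_rot: [[-0.34, 0.941, -0.0], [0.941, 0.34, -0.0], [0.0, -0.0, -1.0]]
force: [0.6, -0.2, -1.0]
opening: 0.457
grasp_force: 30.0
```

```bash
python3 d.py .53 -.154 .2; python3 -c "
from h import *
s=bot.read_state();print(s['grasp_force'],s['joint_positions'])"
```

```text
t 6.87 pos [0.4438 0.1222 0.0225] jaw 19.85 tilt [-0.0004 -0.    ] delta [-0.289  -0.0127 -0.1776] wz 0 F [ 0.6 -0.2 -1. ] op 0.0397 q [  1.  41. 114.   0.  24. -18.]
29.999553323577857 [ 1.43737259e+00  4.14622950e+01  1.14199164e+02  5.41096413e-04
  2.43610568e+01 -1.84150026e+01]
```

To row units: -0.19 m is -0.6333, -0.183 m is -0.61.

Call:
play_rows:
  motion:
    - [[0,0,-0.0333,0,0,0],[0,0,-0.1167,0,0,0],[0,0,-0.2167,0,0,0],[0,0,-0.3333,0,0,0],[0,0,-0.45,0,0,0],[0,0,-0.55,0,0,0],[-0.0667,0,-0.61,0,0,0],[-0.1667,-0.0067,-0.6333,0,0,0]]

```text
time_s: 7.53
position: [0.4595, 0.0757, 0.2165]
tcp_rot: [[-0.343, 0.939, 0.006], [0.939, 0.343, 0.0], [-0.002, 0.006, -1.0]]
force: [1.9, -0.5, -1.4]
opening: 0.453
grasp_force: 30.0
```

To row units: -0.239 m is -0.7967, -0.235 m is -0.7833.

Call:
play_rows:
  motion:
    - [[-0.1167,-0.0033,0,0,0,0],[-0.25,-0.01,0,0,0,0],[-0.3833,-0.0167,0,0,0,0],[-0.5,-0.0233,0,0,0,0],[-0.6167,-0.03,0,0,0,0],[-0.7167,-0.0333,0,0,0,0],[-0.7833,-0.0367,0,0,0,0],[-0.7967,-0.0367,0,0,0,0]]

```text
time_s: 8.2
position: [0.531, -0.1579, 0.2132]
tcp_rot: [[-0.337, 0.942, 0.002], [0.942, 0.337, -0.002], [-0.003, 0.001, -1.0]]
force: [0.2, 0.6, -1.0]
opening: 0.454
grasp_force: 30.0
```

Call:
play_rows:
  motion:
    - [[0,0,0,0,0,0],[0,0,0,0,0,0]]

```text
time_s: 8.37
position: [0.5289, -0.153, 0.2125]
tcp_rot: [[-0.339, 0.941, -0.002], [0.941, 0.339, 0.001], [0.002, -0.001, -1.0]]
force: [0.4, -0.3, -1.5]
opening: 0.455
grasp_force: 30.0
```

```bash
python3 d.py .53 -.154 .2
python3 - <<'E'
from h import *
c=cap("wrist"); save(c,"w2.png",scale=1.25)
for k in("arbor_top","collar_top","handle_grip"):
    for d in finder.recognise("wrist",k): print(k,d, proj(c,d["at"]))
for d in finder.outline_of("wrist","spacer"):
    v,u=np.nonzero(d["pixels"]); print(d["confidence"],len(u),u.mean(),v.mean(),u.min(),u.max(),v.min(),v.max())
s=bot.read_state();p=np.array(s["position"]);print("tcp px",proj(c,p),"spacer bottom px",proj(c,p-[0,0,.022]))
for z in(0,.042,.105): print(proj(c,[.5305,-.154,z]))
print(c["camera_matrix"][0])
E
```

```text
t 8.37 pos [ 0.5289 -0.153   0.2125] jaw 19.84 tilt [-0.0016  0.0014] delta [-0.0013  0.0008  0.0125] wz 0 F [ 0.4 -0.3 -1.5] op 0.0396 q [-28.  27.  94.   0.  59. -48.]
arbor_top {'at': [0.5191, -0.1391, 0.0133], 'confidence': 0.85} [317.87154864 169.25710783]
collar_top {'at': [0.5279, -0.1435, 0.0399], 'confidence': 0.93} [324.32525323 180.81728111]
handle_grip {'at': [0.5148, -0.1548, 0.0345], 'confidence': 0.59} [308.61599985 185.59501227]
0.96 4013 321.5751308248193 259.5993022676302 281 361 221 320
tcp px [324.17948034 270.46010334] spacer bottom px [323.85297603 251.99972242]
[323.00607141 182.77465552]
[323.21011396 191.65339604]
[323.63258877 210.04001035]
[320.76507266   0.         321.0151418 ]
```

View pics/w2.png

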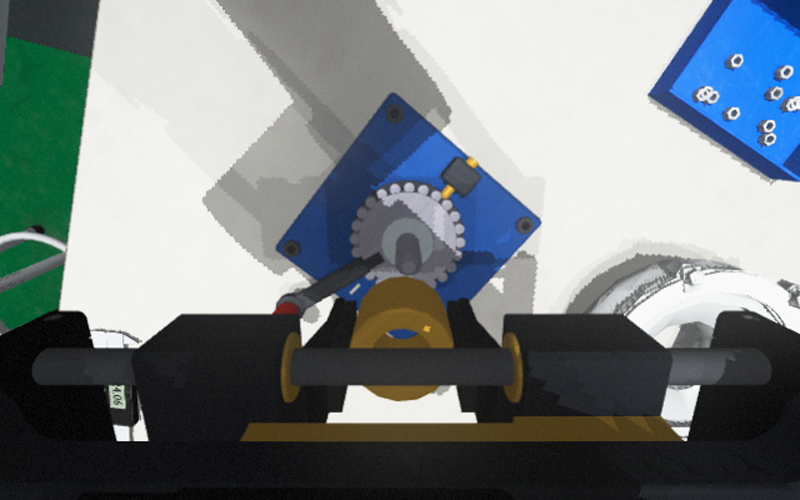

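The wrist picture shows the held spacer at about (322,260) in original pixels, and the arbor rising from the collar at (326,192) to its tip near (327,212). The arbor is a few millimetres to the right of the grasp line, so I'll measure it more precisely.

Run:
```python
from h import *
cs=[cap("wrist")["frame"].astype(float) for _ in range(4)]; c=cap("wrist")
f=np.mean(cs,0).astype(np.uint8)
np.save("f2.npy",f)
g=cv2.cvtColor(f,cv2.COLOR_RGB2GRAY)
for v in range(184,224,3): print(v,g[v,306:348])
cc=dict(c); cc["frame"]=f; save(cc,"w3.png",(265,140,385,230),6)
s=bot.read_state();print(s["position"])
```

```text
184 [ 96 110 123 123 121 122 121 122 122 123 123 122 123 123 121 121 124 125
 122 122 125 126 124 122 122 123 124 126 125 125 126 125 125 126 124 124
 124 108  99 109 140 182]
187 [120 121 120 119 122 123 122 122 124 121 122 125 118 106  91  82  79  76
  77  78  77  77  80  85  97 115 125 125 124 126 125 122 123 126 126 125
 128 126 110  94  98 105]
190 [118 121 121 121 122 121 121 122 123 122 111  91  74  75  76  77  77  77
  77  78  77  78  76  78  75  75  85 110 123 122 123 126 127 125 126 126
 126 126 122 106 101 113]
193 [121 120 123 121 121 122 122 122 120 111  87  72  74  75  75  75  76  76
  76  77  77  76  76  74  76  75  76  84 108 125 127 124 125 125 125 125
 124 123 124 112  96 106]
196 [119 121 121 123 120 119 122 123 121 103  81  74  75  76  75  75  76  77
  75  75  77  76  75  75  75  74  75  76  97 120 125 126 123 122 123 123
 121 122 121 109 100 112]
199 [121 121 120 121 120 120 120 120 122 102  73  74  74  74  74  76  75  76
  76  75  75  74  74  74  73  72  73  71  81 107 123 122 121 124 122 123
 124 127 120 104  95  97]
202 [105 120 122 120 119 121 122 119 115  93
[... 658 characters left out ...]
102  88  73  73  74  80  90  90  90
  92  90  88  92  93  89  85  78  70  71  73  82  90  92  94  93  92  94
  93  93  92  93  95 104]
217 [130 133 133 135 133 131 135 141 136 132 135 131 111  84  74  72  77  85
  88  90  89  88  87  79  70  75  79  93 104 104 101  97  99 101 103 102
  95  94  97 101 111 110]
220 [140 140 141 142 141 140 141 143 141 143 144 143 142 140 141 133 121 116
 111 120 129 128 123 110 108 110 112 113 115 114 113 113 112 111 110 110
 110 110 112 110 111 114]
223 [140 132 112  95  82  74  75  75  75  75  75  72  74  74  72  73  75  73
  74  74  77  76  75  74  77  84  88  95  95  98 108 110 109 109 110 109
 110 110 110 105  88  65]
[ 0.52994215 -0.15365734  0.21261528]
```

View pics/w3.png

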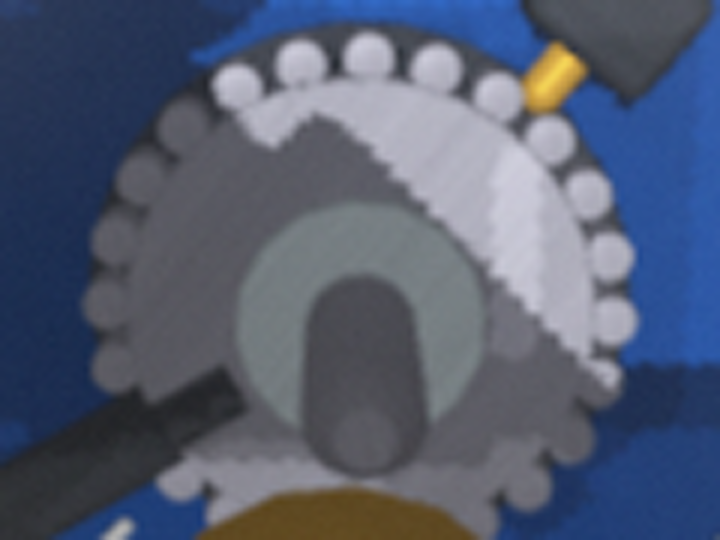

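Run:
```python
from h import *
f=np.load("f2.npy"); cs=[]; P=[]
for _ in range(6):
    c=cap("wrist"); s=bot.read_state(); P.append(s["position"]); cs.append(-np.array(c["R"]).T@np.array(c["t"]))
P=np.array(P); print("pos std",P.std(0),"mean",P.mean(0),"cam std",np.std(cs,0))
p=P.mean(0); c["t"]=-np.array(c["R"])@np.mean(cs,0)
for uv,z in(((325.4,212.7),.105),((325,192.5),.042)): print(back(c,uv,z), proj(c,[*p[:2],z]))
hsv=cv2.cvtColor(f,cv2.COLOR_RGB2HSV); m=cv2.inRange(hsv,(10,120,40),(30,255,255)); m[:215]=0;m[325:]=0;m[:,:275]=0;m[:,368:]=0
v,u=np.nonzero(m); print("brass",u.min(),u.max(),v.min(),v.max(),"top u",u[v<=v.min()+1].mean())
for r in (230,240,250,260): x=np.nonzero(m[r])[0]; print(r,x.min(),x.max(),(x.min()+x.max())/2)
a=np.linspace(0,2*np.pi,73)
for dz in(-.022,.014):
    q=np.array([proj(c,p+[.02*np.cos(t),.02*np.sin(t),dz]) for t in a]); print("pred outer",dz,q.min(0),q.max(0))
    q=np.array([proj(c,p+[.011*np.cos(t),.011*np.sin(t),dz]) for t in a]); print("pred bore",dz,q.min(0),q.max(0))
# bore seen at bottom
x=f[250:280,300:345]; print(cv2.cvtColor(x,cv2.COLOR_RGB2GRAY)[::3,::2])
```

```text
pos std [1.08346546e-05 9.19190567e-05 2.38920559e-05] mean [ 0.52993258 -0.15395944  0.21253949] cam std [1.71742734e-05 1.27702416e-04 2.71877797e-05]
[ 0.5339168 -0.156691   0.105    ] [321.99884308 208.16789198]
[ 0.53386072 -0.15532228  0.042     ] [321.81859352 189.99360155]
brass 279 362 222 320 top u 320.6875
230 298 344 321.0
240 290 352 321.0
250 287 355 321.0
260 284 359 321.5
pred outer -0.022 [287.26734432 218.81172686] [357.60683342 283.4121933 ]
pred bore -0.022 [303.09108863 234.06139667] [341.77963103 269.56892893]
pred outer 0.014 [279.39202997 245.12131752] [366.13999852 322.26888317]
pred bore 0.014 [298.90604243 263.54189826] [346.62084815 305.93115067]
[[ 74  76  85  95  94  97  99  97  96  97  96  94  95  94  96  98  97  98
   97  92  85  81  76]
 [ 90  94  92  94  98  96  94  95  94  94  93  92  95  94  95  93  94  91
   92  95  96  98  91]
 [ 89  94  93  94  94  93  91  93  91  93  93  95  94  92  91  92  93  93
   94  93  94  93  95]
 [ 94  96  95  93  91  92  92  92  92  94  93  92  91  90  93  94  93  94
   92  94  94  93  94]
 [ 92  95  92  91  93  92  92  91  91  90  87  87  88  91  92  92  93  91
   94 151 155 123 100]
 [ 91  91  92  93  91  81  60  56  58  58  58  57  60  58  61  65  72  89
  120 142 145 113 114]
 [ 91  91  88  72  71 107 130  70  61  59  60  59  59  60  46  40  63  75
   80 102  93  92  95]
 [ 94  80  72  71  73  74  75  73  73  70  72  73  73  70  72  74  76  76
   74  72  82  90  93]
 [ 72  71  70  72  69  73  74  74  75  74  75  74  74  76  76  75  74  75
   73  74  71  80  91]
 [ 70  68  71  70  73  72  73  74  74  75  74  74  76  73  73  73  73  74
   75  73  72  70  82]]
```

Call:
play_rows:
  motion:
    - [[-0.0033,0.0067,0.0333,0,0,0],[-0.0067,0.0117,0.0667,0,0,0],[-0.0067,0.0117,0.1067,0,0,0],[-0.0067,0.0117,0.1333,0,0,0],[-0.0067,0.0117,0.1333,0,0,0],[-0.0067,0.0117,0.1333,0,0,0],[-0.0067,0.0117,0.1333,0,0,0],[-0.0067,0.0117,0.1333,0,0,0]]

```text
time_s: 9.83
position: [0.5343, -0.1549, 0.173]
tcp_rot: [[-0.34, 0.94, 0.001], [0.94, 0.34, -0.0], [-0.001, 0.001, -1.0]]
force: [0.9, 0.5, -1.4]
opening: 0.452
grasp_force: 30.0
```

Run:
```python
from h import *
c=cap("wrist"); s=bot.read_state(); p=np.array(s["position"]); print(p)
f=np.mean([cap("wrist")["frame"].astype(float) for _ in range(3)],0).astype(np.uint8)
print("tip pred",proj(c,[*p[:2],.105]),"collar",proj(c,[*p[:2],.042]))
a=np.linspace(0,2*np.pi,73)
q=np.array([proj(c,p+[.02*np.cos(t),.02*np.sin(t),-.022]) for t in a]); print("pred outer",q.min(0),q.max(0))
cc=dict(c); cc["frame"]=f; save(cc,"w4.png",(260,160,390,280),5)
# other cameras
d=cap("scene"); save(d,"s4.png",(290,120,410,210),6)
print("scene: arbor top pred",proj(d,[.534,-.1547,.105]),"spacer bottom/top",proj(d,p-[0,0,.022]),proj(d,p+[0,0,.014]))
```

```text
[ 0.53431907 -0.15491164  0.17308523]
tip pred [322.10417524 224.37527864] collar [321.82262002 200.32073885]
pred outer [287.23000093 218.74166877] [357.62557012 283.37200634]
scene: arbor top pred [347.15812806 160.87420209] spacer bottom/top [347.51695286 144.99838763] [347.83057696 132.23917939]
```

View pics/w4.png

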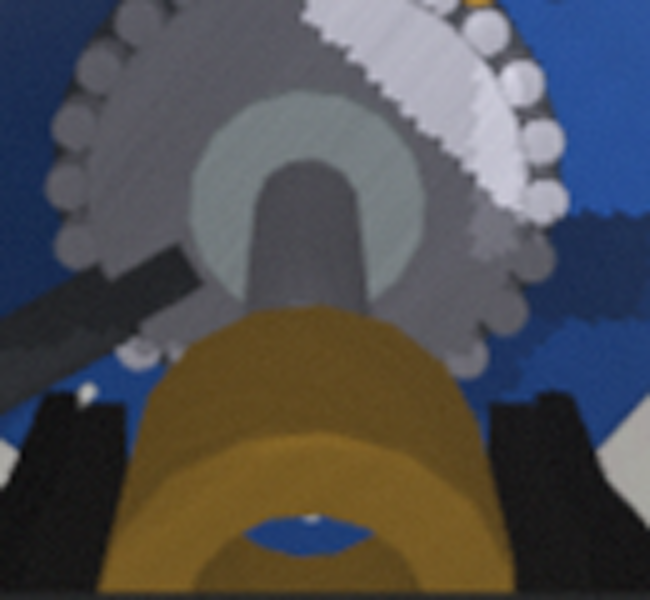

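View pics/s4.png

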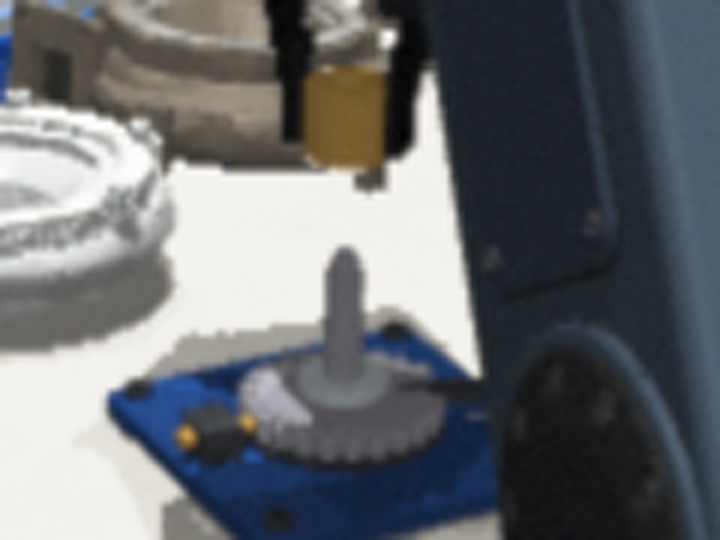

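In the wrist crop, the spacer and arbor centre lines coincide at about u=321.6, and in the scene crop both lie at about x=345. They are aligned, so I'll lower slowly and check the force.

To row units: 0.052 m is 0.1733, 0.048 m is 0.16.

Call:
play_rows:
  motion:
    - [[0.0017,0,0.04,0,0,0],[0.0017,0,0.08,0,0,0],[0.0017,0,0.12,0,0,0],[0.0017,0,0.1467,0,0,0],[0.0017,0,0.16,0,0,0],[0.0017,0,0.1733,0,0,0],[0.0017,0,0.1733,0,0,0]]

```text
time_s: 10.67
position: [0.5336, -0.1542, 0.1201]
tcp_rot: [[-0.34, 0.94, -0.001], [0.94, 0.34, 0.0], [0.001, -0.0, -1.0]]
force: [0.1, 0.2, -1.6]
opening: 0.452
grasp_force: 30.0
```

To row units: 0.009 m is 0.03, 0.008 m is 0.0267.

Call:
play_rows:
  motion:
    - [[0,0,0.01,0,0,0],[0,0,0.02,0,0,0],[0,0,0.0267,0,0,0],[0,0,0.03,0,0,0],[0,0,0.03,0,0,0]]

```text
time_s: 11.08
position: [0.5338, -0.1543, 0.1115]
tcp_rot: [[-0.34, 0.94, 0.0], [0.94, 0.34, -0.0], [-0.0, 0.0, -1.0]]
force: [0.5, -1.2, -0.7]
opening: 0.454
grasp_force: 30.0
```

To row units: 0.023 m is 0.0767, 0.019 m is 0.0633.

Call:
play_rows:
  motion:
    - [[0,0,0.01,0,0,0],[0,0,0.0233,0,0,0],[0,0,0.0367,0,0,0],[0,0,0.05,0,0,0],[0,0,0.0633,0,0,0],[0,0,0.0767,0,0,0],[0,0,0.0767,0,0,0]]

```text
time_s: 11.67
position: [0.5336, -0.1543, 0.0876]
tcp_rot: [[-0.34, 0.94, -0.001], [0.94, 0.34, 0.0], [0.0, -0.001, -1.0]]
force: [0.2, -1.5, -1.1]
opening: 0.457
grasp_force: 30.0
```

To row units: 0.021 m is 0.07, 0.019 m is 0.0633.

Call:
play_rows:
  motion:
    - [[0,0,0.0133,0,0,0],[0,0,0.0267,0,0,0],[0,0,0.04,0,0,0],[0,0,0.0533,0,0,0],[0,0,0.0633,0,0,0],[0,0,0.07,0,0,0],[0,0,0.07,0,0,0]]

```text
time_s: 12.25
position: [0.5336, -0.1542, 0.067]
tcp_rot: [[-0.34, 0.94, -0.001], [0.94, 0.34, 0.0], [0.0, -0.0, -1.0]]
force: [-0.1, -0.6, -1.8]
opening: 0.452
grasp_force: 30.0
```

To row units: 0.002 m is 0.0067, 0.001 m is 0.0033.

Call:
play_rows:
  motion:
    - [[0,0,0.0033,0,0,0],[0,0,0.005,0,0,0],[0,0,0.0067,0,0,0],[0,0,0.0067,0,0,0]]

```text
time_s: 12.58
position: [0.5337, -0.1542, 0.0656]
tcp_rot: [[-0.34, 0.94, 0.0], [0.94, 0.34, 0.0], [0.0, 0.0, -1.0]]
force: [0.4, 0.3, -2.2]
opening: 0.453
grasp_force: 30.0
```

To row units: 0.001 m is 0.0033, 0.0005 m is 0.0017.

Call:
play_rows:
  motion:
    - [[0,0,0.0017,0,0,0],[0,0,0.0033,0,0,0],[0,0,0.0033,0,0,0],[0,0,0.0033,0,0,0]]

```text
time_s: 12.92
position: [0.5337, -0.1542, 0.0645]
tcp_rot: [[-0.34, 0.94, -0.0], [0.94, 0.34, 0.0], [0.0, -0.0, -1.0]]
force: [0.1, 0.7, -1.6]
opening: 0.449
grasp_force: 30.0
```

Call:
play_rows:
  motion:
    - [[0,0,0.0017,0,0,0],[0,0,0.0017,0,0,0],[0,0,0.0017,0,0,0]]

```text
time_s: 13.17
position: [0.5337, -0.1542, 0.0644]
tcp_rot: [[-0.34, 0.94, 0.0], [0.94, 0.34, -0.0], [-0.0, 0.0, -1.0]]
force: [-0.4, 0.2, 3.0]
opening: 0.457
grasp_force: 30.0
```

To row units: -0.095 m is -0.3167, -0.06 m is -0.2.

Call:
play_rows:
  motion:
    - [[0,0,0,0,0,0],[0,0,0,0,0,0],[0,0,0,0,0,0],[0,0,0,0,0,0],[0,0,-0.0333,0,0,0],[0,0,-0.1,0,0,0],[0,0,-0.2,0,0,0],[0,0,-0.3167,0,0,0]]
  fingers: 0.075

```text
time_s: 13.83
position: [0.5325, -0.1537, 0.1591]
tcp_rot: [[-0.34, 0.941, -0.004], [0.941, 0.34, 0.002], [0.003, -0.003, -1.0]]
force: [0.1, -1.1, -0.1]
opening: 0.849
grasp_force: 0.0
```

To row units: -0.04 m is -0.1333, -0.025 m is -0.0833.

Call:
play_rows:
  motion:
    - [[0,0,-0.0833,0,0,0],[0,0,-0.1333,0,0,0],[0,0,-0.1333,0,0,0],[0,0,-0.1333,0,0,0]]

```text
time_s: 14.17
position: [0.5341, -0.1544, 0.2003]
tcp_rot: [[-0.34, 0.94, 0.002], [0.94, 0.34, -0.001], [-0.002, 0.002, -1.0]]
force: [0.2, 0.4, -0.3]
opening: 0.86
grasp_force: 0.0
```

```bash
python3 d.py .4587 -.2479 .2 -38.7
python3 - <<'E'
from h import *
c=cap("wrist"); f=c["frame"]
s=bot.read_state(); p=np.array(s["position"])
hsv=cv2.cvtColor(f,cv2.COLOR_RGB2HSV)
rd=cv2.inRange(hsv,(0,150,60),(8,255,255))|cv2.inRange(hsv,(172,150,60),(180,255,255))
n,l,st,ce=cv2.connectedComponentsWithStats(rd)
for i in range(1,n):
    if st[i,4]>20: print(st[i],ce[i])
print("handle top/bot pred",proj(c,[.4587,-.2479,.099]),proj(c,[.4587,-.2479,.035]))
print("spacer top seated pred",proj(c,[.5337,-.1542,.078]))
for d in finder.outline_of("wrist","spacer"):
    v,u=np.nonzero(d["pixels"]); print(d["confidence"],len(u),u.mean(),v.mean(),u.min(),u.max(),v.min(),v.max())
save(c,"w5.png",(200,120,420,320),3)
E
```

```text
t 14.17 pos [ 0.5341 -0.1544  0.2003] jaw 19.87 tilt [ 0.0023 -0.0012] delta [-0.0623 -0.1027  0.0002] wz 58.57 F [ 0.2  0.4 -0.3] op 0.0748 q [-28.  28.  95.   0.  58. -48.]
[193 243  36  36 479] [210.61586639 259.70146138]
handle top/bot pred [202.50041959 279.23065929] [223.91064316 248.43800115]
spacer top seated pred [321.35999218 202.5190991 ]
0.61 1306 320.14088820826953 195.4104134762634 299 343 173 224
0.56 6292 302.11458995549907 198.10807374443738 193 369 142 277
```

View pics/w5.png

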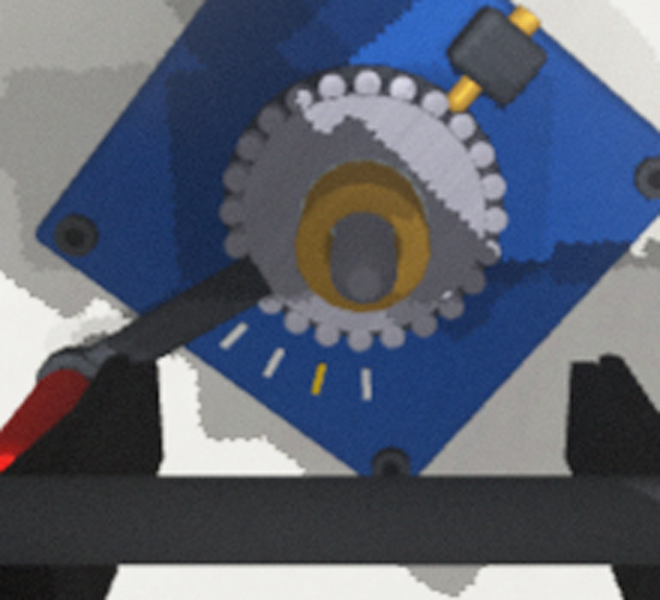

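The spacer is seated: its top centre is seen at (321,202), as predicted for resting on the collar. The lever is at rest. Going to the handle.

To row units: -0.1027 m is -0.3423, -0.0623 m is -0.2077, 56 degrees is 0.3111.

Call:
play_rows:
  motion:
    - [[-0.0267,-0.0433,0,0,0,0.0389],[-0.0533,-0.0867,0,0,0,0.0778],[-0.08,-0.13,0,0,0,0.1167],[-0.1067,-0.1733,0,0,0,0.1556],[-0.1333,-0.2167,0,0,0,0.1944],[-0.16,-0.2633,0,0,0,0.2333],[-0.1867,-0.3067,0,0,0,0.2722],[-0.2077,-0.3423,0,0,0,0.3111]]

```text
time_s: 14.93
position: [0.4568, -0.2478, 0.1972]
tcp_rot: [[0.595, 0.804, -0.003], [0.804, -0.595, 0.003], [0.0, -0.004, -1.0]]
force: [0.4, 0.3, 0.0]
opening: 0.862
grasp_force: 0.0
```

To row units: 2.6 degrees is 0.0144.

Call:
play_rows:
  motion:
    - [[0,0,0,0,0,0.0144],[0,0,0,0,0,0.0144],[0,0,0,0,0,0.0144]]

```text
time_s: 15.18
position: [0.4576, -0.2473, 0.1977]
tcp_rot: [[0.625, 0.781, -0.002], [0.781, -0.625, 0.002], [0.0, -0.003, -1.0]]
force: [-0.6, -0.1, -0.2]
opening: 0.86
grasp_force: 0.0
```

```bash
python3 d.py .4587 -.2479 .075 -38.7
python3 - <<'E'
from h import *
c=cap("wrist"); f=c["frame"]
s=bot.read_state(); p=np.array(s["position"]); R=np.array(s["tcp_rot"])
hsv=cv2.cvtColor(f,cv2.COLOR_RGB2HSV)
rd=cv2.inRange(hsv,(0,150,60),(8,255,255))|cv2.inRange(hsv,(172,150,60),(180,255,255))
n,l,st,ce=cv2.connectedComponentsWithStats(rd)
for i in range(1,n):
    if st[i,4]>20:
        print(st[i],ce[i]); o=(l==i)
for z in(.035,.099):
    q=np.array([proj(c,[p[0]+.01*np.cos(t),p[1]+.01*np.sin(t),z]) for t in np.linspace(0,6.28,60)]); print("pred under tcp",z,q.min(0),q.max(0))
a=cv2.imread
cv2.imwrite("pics/w6.png",cv2.resize(f[150:300,230:430],None,fx=3,fy=3)[:,:,::-1])
E
```

```text
t 15.18 pos [ 0.4576 -0.2473  0.1977] jaw -38.67 tilt [-0.0022  0.0021] delta [0.0002 0.0016 0.1227] wz 0.03 F [-0.6 -0.1 -0.2] op 0.0749 q [-41.  26.  99.   0.  55.  -2.]
[312 186  22  36 641] [322.75195008 203.33541342]
pred under tcp 0.035 [311.73809895 181.17639461] [331.96334176 200.81777719]
pred under tcp 0.099 [309.24377605 198.33622381] [334.32588854 222.26734996]
```

To row units: 0.123 m is 0.41, 0.122 m is 0.4067.

Call:
play_rows:
  motion:
    - [[0,0.0033,0.0667,0,0,0],[0,0.0033,0.15,0,0,0],[0,0.0033,0.2333,0,0,0],[0,0.0033,0.3167,0,0,0],[0,0.0033,0.3767,0,0,0],[0,0.0033,0.4067,0,0,0],[0,0.0033,0.41,0,0,0],[0,0.0033,0.41,0,0,0]]

```text
time_s: 15.9
position: [0.4592, -0.2481, 0.0757]
tcp_rot: [[0.625, 0.781, -0.001], [0.781, -0.625, 0.001], [0.0, -0.001, -1.0]]
force: [-0.3, 0.2, 0.7]
opening: 0.863
grasp_force: 0.0
```

Call:
play_rows:
  motion:
    - [[0,0,0,0,0,0],[0,0,0,0,0,0],[0,0,0,0,0,0],[0,0,0,0,0,0],[0,0,0,0,0,0],[0,0,0,0,0,0],[0,0,0,0,0,0],[0,0,0,0,0,0]]
  fingers: 0.005

```text
time_s: 16.57
position: [0.4591, -0.2484, 0.0761]
tcp_rot: [[0.626, 0.78, 0.0], [0.78, -0.626, -0.0], [0.0, 0.0, -1.0]]
force: [-0.6, -0.2, 0.0]
opening: 0.34
grasp_force: 0.0
```

Call:
play_rows:
  motion:
    - [[0,0,0,0,0,0],[0,0,0,0,0,0],[0,0,0,0,0,0],[0,0,0,0,0,0],[0,0,0,0,0,0],[0,0,0,0,0,0]]

```text
time_s: 17.07
position: [0.4588, -0.2481, 0.076]
tcp_rot: [[0.626, 0.78, -0.001], [0.78, -0.626, 0.0], [-0.0, -0.001, -1.0]]
force: [-0.9, 0.4, 1.8]
opening: 0.217
grasp_force: 30.0
```

```bash
python3 d.py .4587 -.2479 .075 -38.7
```

```text
t 17.07 pos [ 0.4588 -0.2481  0.076 ] jaw -38.73 tilt [-0.0007  0.0005] delta [ 0.0001 -0.0002  0.001 ] wz -0.03 F [-0.9  0.4  1.8] op 0.0189 q [-41.  37. 104.  -0.  38.  -2.]
```

Gripped. Turning along the arc: tool +y is the counter-clockwise tangent, and the arbor is 0.12 m along +x. First notch:

To row units: 0.0311 m is 0.1037, 0.025 m is 0.0833, -15 degrees is -0.0833.

Call:
play_rows:
  motion:
    - [[0.0007,0.021,0,0,0,-0.0167],[0.0023,0.0417,0,0,0,-0.0333],[0.005,0.0627,0,0,0,-0.05],[0.0087,0.0833,0,0,0,-0.0667],[0.0137,0.1037,0,0,0,-0.0833],[0.0137,0.1037,0,0,0,-0.0833],[0.0137,0.1037,0,0,0,-0.0833]]

```text
time_s: 17.65
position: [0.4844, -0.2638, 0.0758]
tcp_rot: [[0.401, 0.916, -0.004], [0.916, -0.401, 0.002], [0.0, -0.004, -1.0]]
force: [-5.0, 1.1, 3.6]
opening: 0.22
grasp_force: 30.0
```

```bash
cat > a.py <<'E'
from h import *
s=bot.read_state(); p=np.array(s["position"]); R=np.array(s["tcp_rot"]); F=R.T@np.array(s["force"])
d=p[:2]-[.5337,-.1542]; print("t",round(s["time_s"],2),"p",np.round(p,4),"ang",np.degrees(np.arctan2(d[1],d[0]))+128.6,"r",np.linalg.norm(d),"jaw turn",np.degrees(np.arctan2(R[1,1],R[0,1]))+38.7,"Ftool",np.round(F,1),"op",s["opening"]*87,s["grasp_force"])
E
python3 a.py
```

```text
t 17.65 p [ 0.4844 -0.2638  0.0758] ang 14.379449595359446 r 0.12014003667932574 jaw turn 15.046046487593305 Ftool [-1.  -5.  -3.6] op 19.140699896270633 29.959672606782988
```

To row units: 0.0311 m is 0.1037, 0.025 m is 0.0833, -15 degrees is -0.0833.

Call:
play_rows:
  motion:
    - [[0.0007,0.021,0,0,0,-0.0167],[0.0023,0.0417,0,0,0,-0.0333],[0.005,0.0627,0,0,0,-0.05],[0.0087,0.0833,0,0,0,-0.0667],[0.0137,0.1037,0,0,0,-0.0833],[0.0137,0.1037,0,0,0,-0.0833],[0.0137,0.1037,0,0,0,-0.0833]]

```text
time_s: 18.23
position: [0.5142, -0.2731, 0.0758]
tcp_rot: [[0.15, 0.989, -0.004], [0.989, -0.15, 0.001], [0.0, -0.004, -1.0]]
force: [-5.7, -0.0, 3.8]
opening: 0.221
grasp_force: 30.0
```

```bash
python3 a.py
```

```text
t 18.23 p [ 0.5142 -0.2731  0.0758] ang 29.29577877559744 r 0.12043987844547475 jaw turn 30.072947771889247 Ftool [-0.9 -5.7 -3.7] op 19.208866270308675 29.955140113597736
```

To row units: 0.0115 m is 0.0383, 0.0084 m is 0.028, -5.5 degrees is -0.0306.

Call:
play_rows:
  motion:
    - [[0.0003,0.014,0,0,0,-0.0111],[0.001,0.028,0,0,0,-0.0222],[0.0017,0.0383,0,0,0,-0.0306],[0.0017,0.0383,0,0,0,-0.0306]]

```text
time_s: 18.57
position: [0.5241, -0.2744, 0.0758]
tcp_rot: [[0.055, 0.998, -0.007], [0.998, -0.055, 0.002], [0.001, -0.007, -1.0]]
force: [-8.9, -2.0, 5.5]
opening: 0.217
grasp_force: 29.9
```

To row units: 0.0124 m is 0.0413, 0.0084 m is 0.028, -6 degrees is -0.0333.

Call:
play_rows:
  motion:
    - [[0.0017,0.014,0,0,0,-0.0111],[0.0037,0.028,0,0,0,-0.0222],[0.006,0.0413,0,0,0,-0.0333],[0.006,0.0413,0,0,0,-0.0333]]

```text
time_s: 18.9
position: [0.5385, -0.2747, 0.0759]
tcp_rot: [[-0.051, 0.999, -0.003], [0.999, 0.051, -0.002], [-0.002, -0.003, -1.0]]
force: [-6.8, -3.2, 2.2]
opening: 0.217
grasp_force: 30.0
```

```bash
python3 a.py
```

```text
t 18.9 p [ 0.5385 -0.2747  0.0759] ang 40.89597723260006 r 0.12059811874726191 jaw turn 41.62721399074929 Ftool [-2.9 -7.  -2.1] op 18.858712139321376 29.96975997230038
```

To row units: 0.0075 m is 0.025, 0.0002 m is 0.0007, -3.6 degrees is -0.02.

Call:
play_rows:
  motion:
    - [[0.0003,0.014,0,0,0,-0.0111],[0.0007,0.025,0,0,0,-0.02],[0.0007,0.025,0,0,0,-0.02],[0.0007,0.025,0,0,0,-0.02],[0.0007,0.025,0,0,0,-0.02]]

```text
time_s: 19.32
position: [0.5459, -0.2743, 0.0759]
tcp_rot: [[-0.112, 0.994, -0.003], [0.994, 0.112, -0.002], [-0.002, -0.003, -1.0]]
force: [-5.4, -3.3, 3.3]
opening: 0.216
grasp_force: 30.0
```

```bash
python3 a.py
python3 - <<'E'
from h import *
for n in ("wrist","scene","top"):
    c=cap(n)
    for k in("spacer","handle_grip"):
        print(n,k,[(round(d["confidence"],2),np.round(d["at"],3)) for d in finder.recognise(n,k)])
    if n=="scene":
        hsv=cv2.cvtColor(c["frame"],cv2.COLOR_RGB2HSV); m=cv2.inRange(hsv,(10,110,60),(30,255,255)); m[:,:325]=0;m[:,375:]=0;m[:140]=0;m[205:]=0
        v,u=np.nonzero(m); print(u.min(),u.max(),v.min(),v.max())
        for z in (.042,.054,.078,.090): print(z,proj(c,[.5337,-.1542,z]))
        save(c,"s7.png",(290,110,430,215),5)
E
```

```text
t 19.32 p [ 0.5459 -0.2743  0.0759] ang 44.40263624494047 r 0.12069924716876526 jaw turn 45.154460365421194 Ftool [-2.7 -5.7 -3.3] op 18.76654401194945 29.969600475160405
wrist spacer [(0.92, array([ 0.532, -0.163,  0.086])), (0.28, array([ 0.541, -0.186,  0.018]))]
wrist handle_grip [(0.91, array([ 0.548, -0.181,  0.035]))]
scene spacer [(0.88, array([0.348, 0.136, 0.037])), (0.63, array([ 0.524, -0.141,  0.075])), (0.59, array([0.505, 0.082, 0.024]))]
scene handle_grip [(0.67, array([ 0.52 , -0.144,  0.035])), (0.28, array([ 0.519, -0.118,  0.015]))]
330 362 140 191
0.042 [346.59010918 181.69354727]
0.054 [346.68995586 177.822585  ]
0.078 [346.89115831 169.97011971]
0.09 [346.99250305 165.98799692]
top spacer [(0.78, array([0.362, 0.128, 0.049])), (0.53, array([0.514, 0.081, 0.024]))]
top handle_grip []
```

View pics/s7.png

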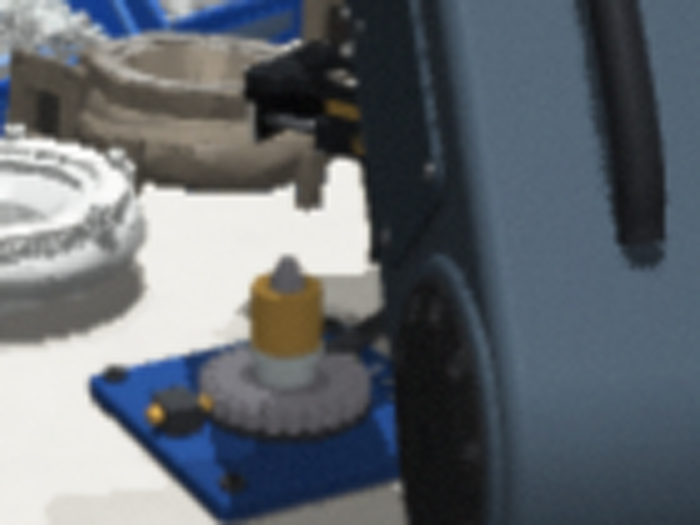

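The scene crop shows the spacer seated on the lifted collar, with its top at about v=166. That matches z = 90 mm, a 12 mm lift or three clicks. The lever reads about 44.5° and the push has dropped to the notch level seen at the first two clicks, so I'm handing in.

```bash
python3 -c "
from rig import bot
print(bot.hand_in())"
```

```text
the job is handed in; nothing more can be done
None
```

I slid the 40 mm spacer down onto the collar, let go of it, and turned the lever to the third click. The collar has lifted the spacer about 12 mm, the gripper still holds the lever there, and the job is handed in.

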